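Wind the supply timer, draw the sensor rod to its mark and hold

ROBOT

A 6-joint arm with a two-finger parallel gripper is mounted at the origin on the work surface. World frame = base frame: x ahead of the robot, y to its left, z up, the work surface at z = 0. Lengths are in m, angles in rad, forces in N, time in s.
With the tool pointing down it reaches from about 0.375 to 0.9 m from the base axis. Payload 3.1 kg.
Tool frame: the origin (TCP) lies between the finger pads, 19 mm behind the fingertips; this is the grasp point; z points along the fingers, y is the line along which they close (so a half turn about z gives the same grasp; the last joint's range is limited). The gripper opens to 85 mm and grips with 20 to 120 N. Pads are 22 mm wide; open, the fingers measure 114 mm over their backs; the gripper's body (76 mm by 85 mm) begins 54 mm behind the grasp point. The pads swing forward as they close: fully open they stand 13 mm farther back than shut.
Start: joints at [0.947, 0.527, 1.433, -0, 1.181, -0.178], TCP at [0.269, 0.564, 0.25] pointing down, gripper open.
Joint ranges: [-3.08, 3.08], [-0.75, 2.2], [0.22, 2.44], [-1.43, 4.57], [0, 2.65], [-2.85, 2.85]. Speed limits (rad/s): [2.79, 2.79, 3.14, 3.14, 3.14, 3.14].

INTERFACE

Orientations are given as a unit quaternion [x, y, z, w].
In Python, from station import manip gives the robot as it stands.
- The arm moves only by the tool drive_tool, never from a script. Its argument "plan" is a list of rows, each a list of 7 numbers: the shift along the tool's x, y, z in m, then the turn, a rotation vector about the tool's x, y, z in degrees, then the opening, from -1 (shut) to 1 (fully open). In form: [[x, y, z, wx, wy, wz, gripper], ...]. A call has 1 to 10 rows; each row shifts and turns the commanded pose from where the row before left it, along the tool's axes as they then stand; what a row does not reach is not made up. A row lasts 1/10 s, in which the tool goes at most 50 mm and 8.59 degrees, less where a joint would pass 70% of its speed; a pose out of reach is approached as far as the arm can. A call is refused whole if a number of a shift passes 0.05 or a number of a turn 8.59, either way. A call with a gripper value outside its range is refused whole. The fingers move at their own pace and stop on an object; "newtons" is the grip in N (left out, the last holds). Time passes only in rows, so rows that do not move let the fingers close. It gives the time, the measured TCP pose, the force, the opening and the grip force at its end, in the units of the state.
- manip.sense(): the state, without advancing time (a new reading comes with each control period).
- manip.snapshot(name): name is "scene" or "top" or "wrist"; returns a dict with "image" (400x640x3 uint8, red, green, blue), "z_map" (400x640 float32, m along the optical axis (not along the pixel's ray), 0 where there is no reading), "fov_y" (degrees; the focal length in pixels is half the picture's height over the tangent of half this angle, whatever the lens; pixels are square), "cx", "cy" (the principal point, pixels), "extrinsics" (4x4, takes a point from camera to world coordinates); the wrist camera has in their place "mount" (4x4, takes a point from camera to tool coordinates, whose origin is the TCP and whose axes are the flange's). Camera axes: x right, y up, looking along -z (the intrinsics and any distortion apply to the point x, -y, -z); pixel columns grow to the right and rows downward; lengths in m; the calibration is good to about 2 mm. A picture is of the moment at which its call begins: read the wrist's pose just before it.
- manip.sign_off(): hands the job in; it is judged then, once.
The state is a dict: "t": time; "q": joint angles; "qd": joint speeds; "tau": joint torques, N m; "tcp_pos": TCP position; "tool_rot": TCP orientation; "force": force on the tool from outside, world axes, zero at the start; "ft_torque": the same for the moment, N m; "finger_gap": opening from 0.0 (shut) to 1.0 (fully open); "gripper_force": force on a finger pad.
Only numpy, scipy, OpenCV 4.12 (cv2) and the standard library are available. Lean on these libraries where they do the work, as an engineer would, in place of code of your own. Each camera call takes 0.05 s, during which the arm holds its last target. There are 200 camera calls.

TASK

Take this spring-return position sensor to its calibration point: first switch on its excitation supply by winding the black timer knob on the supply's lid clockwise (it takes several turns of the wrist) until its white pointer stands in the green sector. Then draw the sensor's rod out of its barrel by the brass pull knob, against the spring, until the red ring has just come fully out of the barrel's mouth, and finish while still gripping it there, holding it steady for the reading. Leave everything else on the bench where it lies.

Things in the scene. Friction and masses are not known exactly. Their poses are not given: they have to be found in the camera images.
- sensor: Fixed sensor: aluminium base plate 175 x 100 x 10 mm, two dark clamps (tops at 89 mm), grey barrel 32 mm thick, 140 mm long, axis level, 62 mm above the bench, black gland at its mouth. Origin on the bench below the mouth; x along the barrel away from the mouth (the rod is drawn along -x), z up. Plate from x = -5 to 170 mm, so bare bench under the knob. In either half of the bench, yaw up to 0.4.
- barrel_mouth (a point): Centre of the barrel's mouth, on the rod's axis, 62 mm above the bench; axes as sensor.
- pull_knob (a point): Brass pull knob on the end of the level, 12 mm steel rod; does not turn. Origin on the rod's axis, mid-grip: ribbed cylinder 22 mm thick, 26 mm long, then towards -x a flange 34 mm across (x = -13 to -18 mm). Axes as sensor. With the rod home the origin is 28 mm in front of the mouth, 62 mm above the bench; it moves straight along the sensor's -x.
- rod (a joint): How far the rod is drawn out, m: 0 = home (its spring pulls it back there if let go), 0.080 = end stop. The spring pulls with 5 N at home, 8.4 N at 0.060. The red ring, 8 mm wide round the rod, is hidden in the barrel at first: it begins to show at 0.052, and at 0.060 it has just come fully out, its inner edge flush with the mouth.
- supply: Fixed excitation supply: olive box, grey lid, 150 (x) x 190 (y) x 70 mm high. Origin on the bench under its centre; x towards its far side with the red and black binding posts, y left, z up. The timer knob is in the middle of the lid; the posts, 18 mm high, stand 74 mm or more from its axis. In the half of the bench where the sensor is not, turned up to 0.3 rad.
- timer_grip (a point): On the timer knob's upright axis, 100 mm above the bench, 2 mm below the top of the knob's bar: the height for the TCP. The black bar, 50 mm long, 13 mm thick, 24 mm high, is gripped across its thickness from above; it stands on a round skirt 52 mm in diameter whose top is 78 mm above the bench.
- timer_pointer (a point): Pointer end of the timer knob's bar, at its top (102 mm above the bench), 25 mm from the knob's axis: the white line on the bar runs from the axis to here.
- timer (a joint): Winding of the timer, rad, growing clockwise seen from above: 0 = run down, green sector 3.65 to 4.3, 4.3 = end stop. Starts at 0 to 0.6. In the supply's frame the pointer's direction is 2.15 - value (rad, anticlockwise from x, seen from above). Turning takes 0.10 to 0.15 N m; let go, it stays (it runs down too slowly to notice).
- screwdriver: Bystander: screwdriver with red handle, 190 mm, lying between sensor and supply.
- terminal_a: Bystander: green terminal block, 20 x 26 x 18 mm.
- terminal_b: Bystander: second green terminal block, 20 x 26 x 18 mm.
- multimeter: Bystander: yellow and black multimeter, 90 x 185 x 47 mm.
- spool: Bystander: solder spool standing on its end, 62 mm in diameter, 50 mm high.
- pliers: Bystander: long-nose pliers with blue handles, about 190 mm long.
- board: Bystander: green circuit board, 110 x 150 mm, with components up to 36 mm high.
Not all that is in view belongs to the job. Leave any pink look-alike of the sensor alone. Leave any blue look-alike of the supply alone.

How it is judged:
On the way, in this order (a step that is already met when the one before it is completed fails the run):
1. the timer is wound: its pointer is in the green sector (value of joint timer above 3.6 rad), for 0.2 s.
2. the rod is drawn by the fingers to its mark and held there steadily (value of joint rod between 0.0575 and 0.067 m and contact force between the fingers and rod above 2 N), for 0.5 s.
At the end, for the whole second after the job is handed in: The timer's pointer is in the green sector (3.6 rad or more), and the gripper's fingers hold the brass pull knob with the rod still, the red ring just fully out of the barrel (rod drawn 57.5 to 67 mm) (all of step 2 and value of joint timer above 3.6 rad and velocity of joint rod between -0.01 and 0.01 m/s); the arm keeps its last pose, push and grip.
It fails at once if a bystander on the bench is pushed more than 15 mm from its place (distance of any of screwdriver, terminal_a, terminal_b, multimeter, spool, pliers, board from where it was at the start of the episode above 0.015 m).
It also fails if it takes over 62 s, if anything falls off the work surface, if the arm or the gripper's body presses on something with over 40 N, if the wrist force passes 120 N, or if a joint passes its speed limit or range.

## Working session

There is one attempt and no reset: what is moved stays moved. The work goes in short steps, Python scripts to look and compute and a tool call to move; the robot and the scene stay as the last step left them, time stands still between calls to the robot, and variables do not carry over. Pictures are saved under pics/ and viewed, at most 10 in all, crops included, and the job is handed in when it is done.

Besides the shell and the picture viewer there is one more tool, called after ">>>" in YAML: its name, and indented under it one key for each argument. drive_tool: Moves the arm, as the interface text tells. Its arguments: {"type":"object","properties":{"plan":{"type":"array"},"newtons":{"type":"number"}},"required":["plan"]}

```bash
mkdir -p pics; cat > h.py <<'E'
import numpy as np, cv2
from station import manip
from scipy.spatial.transform import Rotation as R
def cam(name):
    s=manip.sense(); d=manip.snapshot(name)
    if 'extrinsics' in d: T=np.array(d['extrinsics'])
    else:
        M=np.eye(4); M[:3,:3]=R.from_quat(s['tool_rot']).as_matrix(); M[:3,3]=s['tcp_pos']; T=M@np.array(d['mount'])
    d['T']=T; return d
def cloud(d):
    z=d['z_map']; f=200/np.tan(np.radians(d['fov_y']/2)); v,u=np.mgrid[:400,:640]
    P=np.stack([(u-d['cx'])*z/f,-(v-d['cy'])*z/f,-z],-1)
    return P@d['T'][:3,:3].T+d['T'][:3,3]
E
python3 - <<'E'
from h import *
s=manip.sense(); print(s)
for n in ['top','scene']:
    d=cam(n); cv2.imwrite(f'pics/{n}.png',d['image'][...,::-1]); np.savez(f'{n}.npz',P=cloud(d),im=d['image'])
    print(n,d['fov_y'],d['cx'],d['cy'],[k for k in d],d['T'].round(3).tolist())
E
```

```text
{'t': 0.0, 'q': array([ 9.46506618e-01,  5.28490359e-01,  1.43391873e+00,  7.53144202e-06,
        1.18139970e+00, -1.78503870e-01]), 'qd': array([-0.00073124,  0.00018036,  0.00144031,  0.00061372,  0.00153628,
       -0.00016231]), 'tau': array([-2.08781094e-04, -4.42347980e+01, -1.78025866e+01, -2.05557212e-04,
        8.34313949e-03,  5.13712635e-06]), 'tcp_pos': array([0.26904641, 0.56336787, 0.24901349]), 'tool_rot': array([ 2.21053161e-01,  9.75261130e-01, -1.01863241e-03, -4.36131924e-04]), 'force': array([-0.03191559,  0.10424295,  0.29870667]), 'ft_torque': array([ 0.01660937, -0.0561219 , -0.0033566 ]), 'gripper_force': 0.0, 'finger_gap': 1.0005465964997318}
top 51.944650630391294 313.81047900330725 203.00187758489267 ['image', 'z_map', 'fov_y', 'cx', 'cy', 'extrinsics', 'T'] [[0.013, 0.987, -0.161, 0.263], [-1.0, 0.012, -0.003, 0.014], [-0.001, 0.161, 0.987, 1.329], [0.0, 0.0, 0.0, 1.0]]
scene 52.06334581442661 323.16697739813293 200.05305104238417 ['image', 'z_map', 'fov_y', 'cx', 'cy', 'extrinsics', 'T'] [[0.196, -0.79, 0.581, 1.154], [0.981, 0.15, -0.126, -0.147], [0.013, 0.594, 0.804, 1.01], [0.0, 0.0, 0.0, 1.0]]
```

View pics/top.png

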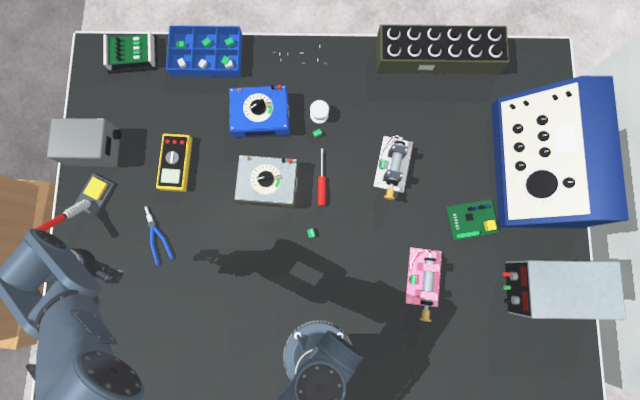

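View pics/scene.png

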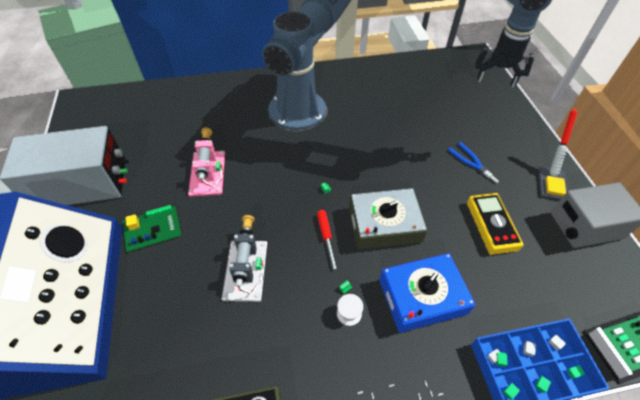

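The black-knobbed supply with a grey lid (top image 266,180) and the grey sensor (395,162; brass knob at 389,195) fit the description. The blue supply (259,108) and pink sensor (425,285) are the look-alikes. Next I'll enlarge a crop and measure.

```bash
python3 - <<'E'
from h import *
z=np.load('top.npz'); P,im=z['P'],z['im']
a=im[140:210,225:305]; b=im[125:210,365:425]
A=cv2.resize(a[...,::-1],None,fx=6,fy=6,interpolation=2);B=cv2.resize(b[...,::-1],None,fx=5,fy=5,interpolation=2)
c=np.zeros((425,790,3),np.uint8);c[:420,:480]=A;c[:425,485:785]=B;cv2.imwrite('pics/crop.png',c)
def reg(u0,v0,u1,v1,lo,hi):
    Q=P[v0:v1,u0:u1].reshape(-1,3); return Q[(Q[:,2]>lo)&(Q[:,2]<hi)]
L=reg(225,145,308,212,.06,.08); r=cv2.minAreaRect(L[:,:2].astype(np.float32)); print('lid',r,np.median(L[:,2]))
K=reg(225,145,308,212,.09,.115); print('bar',len(K),K.mean(0),cv2.minAreaRect(K[:,:2].astype(np.float32)))
S=reg(365,125,425,190,.006,.016); print('plate',cv2.minAreaRect(S[:,:2].astype(np.float32)),np.median(S[:,2]))
Bq=reg(365,125,425,210,.055,.084); 
print('barrel+knob',cv2.minAreaRect(Bq[:,:2].astype(np.float32)),len(Bq))
N=reg(375,183,405,205,.05,.085); print('knob',N.mean(0),cv2.minAreaRect(N[:,:2].astype(np.float32)),N[:,2].max())
print('screwdriver',reg(312,145,330,210,.008,.06)[:,:3].min(0),reg(312,145,330,210,.008,.06).max(0))
E
```

```text
lid ((0.5419512391090393, 0.1716827154159546), (0.19039063155651093, 0.1507112681865692), 86.10839080810547) 0.0697051596653736
bar 86 [0.5449567  0.16652167 0.09971399] ((0.5647059679031372, 0.14287272095680237), (0.028017885982990265, 0.12089294195175171), 38.827392578125)
plate ((0.6389362215995789, -0.2501619756221771), (0.18700888752937317, 0.22238826751708984), 86.43327331542969) 0.010054868714171938
barrel+knob ((0.5881327986717224, -0.23618438839912415), (0.05029698461294174, 0.2079152911901474), 78.13400268554688) 604
knob [ 0.51036941 -0.21946253  0.06918336] ((0.5121583938598633, -0.22157415747642517), (0.03606750816106796, 0.05284591019153595), 79.29383087158203) 0.08211422468587082
screwdriver [ 0.47009756 -0.01501932  0.00848055] [0.66001593 0.00802348 0.03148445]
```

View pics/crop.png

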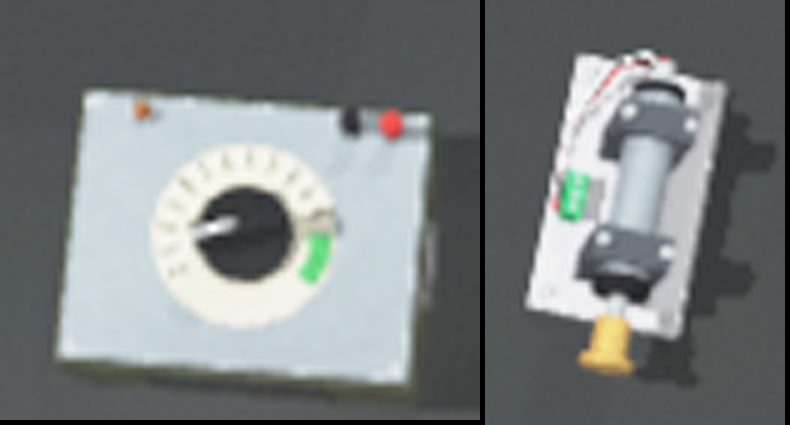

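The crop confirms it. The white pointer is at crop (195,233), pointing left, and the green sector is at lower right. The sensor's brass knob is at crop (608,345), with the red rod mark still hidden. Lid size is 190x151 mm and height 69.7 mm, which matches the description. I'm moving above the supply now.

>>> drive_tool:
  plan:
    - [-0.0415,-0.0235,0,0,0,0,1]
    - [-0.0415,-0.0235,0,0,0,0,1]
    - [-0.0415,-0.0235,0,0,0,0,1]
    - [-0.0415,-0.0235,0,0,0,0,1]
    - [-0.0415,-0.0235,0,0,0,0,1]
    - [-0.0415,-0.0235,0,0,0,0,1]
    - [-0.0415,-0.0235,0,0,0,0,1]
    - [-0.0415,-0.0235,0,0,0,0,1]
    - [-0.0415,-0.0235,0,0,0,0,1]
    - [-0.0415,-0.0235,0,0,0,0,1]

```text
t: 1.1
tcp_pos: [0.5431, 0.1711, 0.2497]
tool_rot: [0.221, 0.975, -0.0, -0.0]
force: [0.6, 1.2, 0.2]
finger_gap: 0.999
gripper_force: 0.0
```

>>> drive_tool:
  plan:
    - [0,0,0,0,0,8,1]
    - [0,0,0,0,0,8,1]
    - [0,0,0,0,0,8,1]
    - [0,0,0,0,0,8,1]
    - [0,0,0,0,0,8,1]
    - [0,0,0,0,0,7,1]
    - [0,0,0,0,0,0,1]
    - [0,0,0,0,0,0,1]

```text
t: 1.9
tcp_pos: [0.5423, 0.1729, 0.2497]
tool_rot: [0.591, 0.807, -0.0, -0.0]
force: [0.3, -0.9, -1.0]
finger_gap: 1.002
gripper_force: 0.0
```

```bash
cat >> h.py <<'E'
def goto(p,yang):
    """shift in present tool axes and turn about tool z (deg) to reach p, tool y at yang deg (mod 180)"""
    s=manip.sense(); M=R.from_quat(s['tool_rot']).as_matrix()
    ya=np.degrees(np.arctan2(M[1,1],M[0,1])); t=-((yang-ya+90)%180-90)
    print('t %.2f'%s['t'],'tcp',s['tcp_pos'].round(4),'yang %.1f'%ya,'q6 %.1f'%np.degrees(s['q'][5]),'tilt',M[:2,2].round(3),'shift',(M.T@(np.array(p)-s['tcp_pos'])).round(4),'turn %.1f'%t,'F',s['force'].round(1),'gap %.2f'%s['finger_gap'])
E
python3 - <<'E'
from h import *
goto([.542,.172,.18],17)
d=cam('wrist'); P=cloud(d); im=d['image']; np.savez('w1.npz',P=P,im=im); cv2.imwrite('pics/w1.png',im[...,::-1])
z=P[...,2]; m=(abs(P[...,0]-.542)<.05)&(abs(P[...,1]-.172)<.05)
K=P[m&(z>.094)&(z<.112)]; print(len(K),cv2.minAreaRect(K[:,:2].astype(np.float32)),np.median(K[:,2]))
W=P[m&(z>.094)&(z<.112)&(im.min(-1)>140)]; print('white',len(W),W.mean(0) if len(W) else '')
E
```

```text
t 1.90 tcp [0.5423 0.1729 0.2497] yang 17.6 q6 -11.2 tilt [-0.001 -0.   ] shift [-0.0008 -0.0005  0.0697] turn 0.6 F [ 0.3 -0.9 -1. ] gap 1.00
983 ((0.5444931387901306, 0.17239946126937866), (0.013037259690463543, 0.05034707486629486), 15.841208457946777) 0.10269454340297318
white 179 [0.54155085 0.18348083 0.10269362]
```

View pics/w1.png

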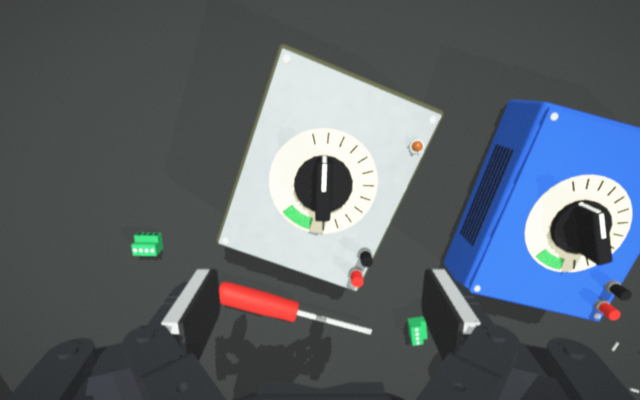

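The wrist view shows the bar at (323,190) with its white line pointing up, and the green sector at (298,216). The bar measures 13x50 mm at 102.7 mm height, as specified. Its direction is 105.8°, so the timer is at about 0.235 and needs about 214° clockwise. I'll do this in two grasps.

>>> drive_tool:
  plan:
    - [-0.001,0.001,0.03,0,0,1.8,1]
    - [0,0,0.04,0,0,0,1]
    - [0,0,0.04,0,0,0,1]
    - [0,0,0.025,0,0,0,1]
    - [0,0,0.0125,0,0,0,1]
    - [0,0,0,0,0,0,1]

```text
t: 2.55
tcp_pos: [0.5429, 0.1721, 0.101]
tool_rot: [0.604, 0.797, -0.001, -0.001]
force: [0.1, -0.1, 0.4]
finger_gap: 0.999
gripper_force: 0.0
```

>>> drive_tool:
  plan:
    - [0,0,0,0,0,0,-1]
    - [0,0,0,0,0,0,-1]
    - [0,0,0,0,0,0,-1]
    - [0,0,0,0,0,0,-1]
    - [0,0,0,0,0,0,-1]
    - [0,0,0,0,0,0,-1]
    - [0,0,0,0,0,0,-1]
    - [0,0,0,0,0,0,-1]
  newtons: 40

```text
t: 3.35
tcp_pos: [0.5446, 0.1724, 0.1034]
tool_rot: [0.604, 0.797, 0.001, 0.001]
force: [0.5, 1.1, 5.8]
finger_gap: 0.141
gripper_force: 44.1
```

```bash
python3 -c "
from h import *
goto([.5437,.1722,.102],15.8)"
```

```text
t 3.35 tcp [0.5446 0.1724 0.1034] yang 15.7 q6 -9.3 tilt [0.002 0.   ] shift [ 0.     -0.0009  0.0014] turn -0.1 F [0.5 1.1 5.8] gap 0.14
```

>>> drive_tool:
  plan:
    - [0,0.0015,-0.002,0,0,0,-1]
    - [0,0,0,0,0,4,-1]
    - [0,0,0,0,0,8,-1]
    - [0,0,0,0,0,8,-1]
    - [0,0,0,0,0,8,-1]
    - [0,0,0,0,0,8,-1]
    - [0,0,0,0,0,8,-1]
    - [0,0,0,0,0,8,-1]
    - [0,0,0,0,0,8,-1]
    - [0,0,0,0,0,0,-1]

```text
t: 4.35
tcp_pos: [0.545, 0.1724, 0.1035]
tool_rot: [0.922, 0.388, -0.001, -0.0]
force: [0.2, -0.5, -6.6]
finger_gap: 0.141
gripper_force: 42.5
```

```bash
python3 -c "
from h import *
goto([.5445,.1723,.103],-114)"
```

```text
t 4.35 tcp [0.545  0.1724 0.1035] yang -44.4 q6 50.7 tilt [-0.001 -0.   ] shift [-0.0004 -0.0002  0.0005] turn 69.6 F [ 0.2 -0.5 -6.6] gap 0.14
```

Turned 60°, with small forces. Continuing.

>>> drive_tool:
  plan:
    - [0,0,0.001,0,0,8,-1]
    - [0,0,0,0,0,8,-1]
    - [0,0,0,0,0,8,-1]
    - [0,0,0,0,0,8,-1]
    - [0,0,0,0,0,8,-1]
    - [0,0,0,0,0,8,-1]
    - [0,0,0,0,0,8,-1]
    - [0,0,0,0,0,8,-1]
    - [0,0,0,0,0,6,-1]
    - [0,0,0,0,0,0,-1]

```text
t: 5.35
tcp_pos: [0.5451, 0.1721, 0.1035]
tool_rot: [0.978, -0.209, -0.0, 0.001]
force: [0.0, -2.8, -1.0]
finger_gap: 0.14
gripper_force: 43.3
```

>>> drive_tool:
  plan:
    - [0,0,0,0,0,0,1]
    - [0,0,0,0,0,0,1]
    - [0,0,0,0,0,0,1]
    - [0,0,0,0,0,0,1]
    - [0,0,-0.03,0,0,0,1]
    - [0,0,-0.03,0,0,0,1]
    - [0,0,0,0,0,0,1]

```text
t: 6.05
tcp_pos: [0.548, 0.1732, 0.1673]
tool_rot: [0.978, -0.21, 0.004, -0.001]
force: [0.5, -0.1, 0.5]
finger_gap: 0.997
gripper_force: 0.0
```

```bash
cat > bar.py <<'E'
from h import *
def bar(lo=.094):
    d=cam('wrist'); P=cloud(d); im=d['image']
    z=P[...,2]; m=(abs(P[...,0]-.544)<.045)&(abs(P[...,1]-.172)<.045)&(z>lo)&(z<.112)
    K=P[m]; W=P[m&(im.min(-1)>140)]
    if len(K)<50: print('few',len(K)); return im
    c,wh,a=cv2.minAreaRect(K[:,:2].astype(np.float32)); w=W.mean(0)[:2]-c if len(W) else [0,0]
    print('bar',len(K),c,wh,a,'white dir',np.degrees(np.arctan2(w[1],w[0])),len(W)); return im
E
python3 -c "
from bar import *
goto([.5445,.1723,.103],15)
bar()"
```

```text
t 6.05 tcp [0.548  0.1732 0.1673] yang -114.3 q6 120.7 tilt [0.008 0.001] shift [-0.0033  0.0026  0.0643] turn 50.7 F [ 0.5 -0.1  0.5] gap 1.00
bar 1806 (0.5450671315193176, 0.1717521995306015) (0.01300208829343319, 0.05066373199224472) 65.57220458984375 white dir -23.875372647815173 278
```

The bar followed the full 130° and its pointer is now at -24°. I'll turn back a half turn and regrasp.

>>> drive_tool:
  plan:
    - [0,0,0,0,0,-8,1]
    - [0,0,0,0,0,-8,1]
    - [0,0,0,0,0,-8,1]
    - [0,0,0,0,0,-8,1]
    - [0,0,0,0,0,-8,1]
    - [0,0,0,0,0,-8,1]
    - [0,0,0,0,0,-8,1]
    - [0,0,0,0,0,-8,1]
    - [0,0,0,0,0,-8,1]
    - [0,0,0,0,0,-8,1]

```text
t: 7.1
tcp_pos: [0.5442, 0.1726, 0.1621]
tool_rot: [0.883, 0.47, -0.001, -0.001]
force: [0.9, 1.1, 0.5]
finger_gap: 1.002
gripper_force: 0.0
```

>>> drive_tool:
  plan:
    - [0,0,0,0,0,-8,1]
    - [0,0,0,0,0,-8,1]
    - [0,0,0,0,0,-8,1]
    - [0,0,0,0,0,-8,1]
    - [0,0,0,0,0,-8,1]
    - [0,0,0,0,0,-8,1]
    - [0,0,0,0,0,-8,1]
    - [0,0,0,0,0,-8,1]
    - [0,0,0,0,0,-8,1]
    - [0,0,0,0,0,-8,1]

```text
t: 8.1
tcp_pos: [0.5443, 0.1726, 0.1621]
tool_rot: [0.375, 0.927, -0.001, -0.001]
force: [0.2, 0.1, -0.6]
finger_gap: 1.001
gripper_force: 0.0
```

>>> drive_tool:
  plan:
    - [0,0,0,0,0,-8,1]
    - [0,0,0,0,0,-8,1]
    - [0,0,0,0,0,-4,1]
    - [0,0,0,0,0,0,1]
    - [0,0,0,0,0,0,1]

```text
t: 8.6
tcp_pos: [0.5446, 0.1727, 0.1626]
tool_rot: [0.211, 0.977, -0.0, -0.001]
force: [0.0, 1.0, 0.4]
finger_gap: 1.001
gripper_force: 0.0
```

```bash
python3 -c "
from h import *
goto([.545,.172,.103],65.6)"
```

```text
t 8.60 tcp [0.5446 0.1727 0.1626] yang 65.6 q6 -59.2 tilt [-0.002 -0.   ] shift [-0.0007 -0.0004  0.0596] turn -0.0 F [0.  1.  0.4] gap 1.00
```

>>> drive_tool:
  plan:
    - [-0.0005,-0.0005,0.03,0,0,0,1]
    - [0,0,0.0285,0,0,0,1]
    - [0,0,0,0,0,0,-1]
    - [0,0,0,0,0,0,-1]
    - [0,0,0,0,0,0,-1]
    - [0,0,0,0,0,0,-1]
    - [0,0,0,0,0,0,-1]
    - [0,0,0,0,0,0,-1]
    - [0,0,0,0,0,0,-1]
    - [0,0,0,0,0,0,-1]

```text
t: 9.6
tcp_pos: [0.546, 0.1717, 0.1064]
tool_rot: [0.211, 0.978, -0.0, 0.001]
force: [-1.4, -1.8, 6.1]
finger_gap: 0.136
gripper_force: 42.6
```

>>> drive_tool:
  plan:
    - [0,0,0,0,0,4,-1]
    - [0,0,0,0,0,8,-1]
    - [0,0,0,0,0,8,-1]
    - [0,0,0,0,0,8,-1]
    - [0,0,0,0,0,8,-1]
    - [0,0,0,0,0,8,-1]
    - [0,0,0,0,0,8,-1]
    - [0,0,0,0,0,8,-1]
    - [0,0,0,0,0,8,-1]
    - [0,0,0,0,0,8,-1]

```text
t: 10.6
tcp_pos: [0.5447, 0.1709, 0.1064]
tool_rot: [0.769, 0.639, -0.001, 0.0]
force: [-3.3, -3.5, 9.0]
finger_gap: 0.142
gripper_force: 43.0
```

>>> drive_tool:
  plan:
    - [0,0,0,0,0,8,-1]
    - [0,0,0,0,0,1,-1]
    - [0,0,0,0,0,0,-1]
    - [0,0,0,0,0,0,-1]

```text
t: 11.0
tcp_pos: [0.5445, 0.171, 0.1064]
tool_rot: [0.816, 0.579, -0.001, 0.0]
force: [-3.4, -3.8, 8.9]
finger_gap: 0.139
gripper_force: 43.0
```

>>> drive_tool:
  plan:
    - [0,0,0,0,0,0,1]
    - [0,0,0,0,0,0,1]
    - [0,0,0,0,0,0,1]
    - [0,0,0,0,0,0,1]
    - [0,0,-0.03,0,0,0,1]
    - [0,0,-0.04,0,0,0,1]
    - [0,0,-0.04,0,0,0,1]
    - [0,0,0,0,0,0,1]
    - [0,0,0,0,0,0,1]

```text
t: 11.9
tcp_pos: [0.5459, 0.1722, 0.2159]
tool_rot: [0.816, 0.578, 0.001, 0.001]
force: [-1.5, -0.4, 0.3]
finger_gap: 0.996
gripper_force: 0.0
```

```bash
python3 -c "
from bar import *
goto([.544,.172,.2],15)
im=bar(); cv2.imwrite('pics/w2.png',im[...,::-1])"
```

```text
t 11.90 tcp [0.5459 0.1722 0.2159] yang -19.3 q6 25.7 tilt [0.002 0.   ] shift [-0.0009 -0.0018  0.0159] turn -34.3 F [-1.5 -0.4  0.3] gap 1.00
bar 1230 (0.5441756844520569, 0.17148149013519287) (0.05121912062168121, 0.012519058771431446) 70.82112121582031 white dir -108.63378311963804 175
```

View pics/w2.png

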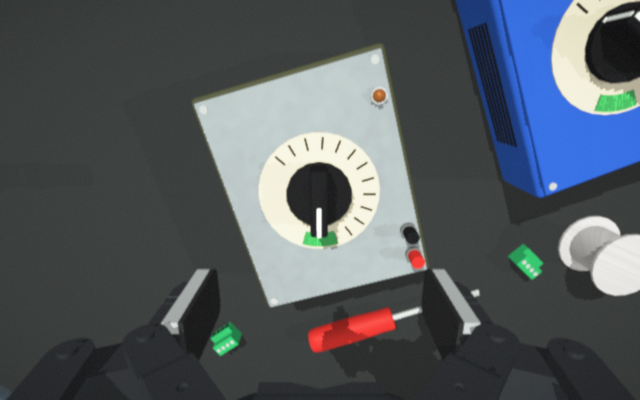

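The white pointer at (319,238) stands in the green sector, which works out to a value of about 3.99. Now I'll go over the sensor's knob.

>>> drive_tool:
  plan:
    - [-0.0385,0.01,0,0,0,0,1]
    - [-0.0385,0.01,0,0,0,0,1]
    - [-0.0385,0.01,0,0,0,0,1]
    - [-0.0385,0.01,0,0,0,0,1]
    - [-0.0385,0.01,0,0,0,0,1]
    - [-0.0385,0.01,0,0,0,0,1]
    - [-0.0385,0.01,0,0,0,0,1]
    - [-0.0385,0.01,0,0,0,0,1]
    - [-0.0385,0.01,0,0,0,0,1]
    - [-0.0385,0.01,0,0,0,0,1]

```text
t: 12.95
tcp_pos: [0.5109, -0.2252, 0.2128]
tool_rot: [0.816, 0.578, -0.001, -0.002]
force: [1.0, 0.2, -0.3]
finger_gap: 0.999
gripper_force: 0.0
```

>>> drive_tool:
  plan:
    - [0,0,0,0,0,8.3,1]
    - [0,0,0,0,0,8.3,1]
    - [0,0,0,0,0,8.3,1]
    - [0,0,0,0,0,8.3,1]
    - [0,0,0,0,0,8.3,1]
    - [0,0,0,0,0,8.3,1]
    - [0,0,0,0,0,8.3,1]
    - [0,0,0,0,0,8.3,1]
    - [0,0,0,0,0,8.3,1]
    - [0,0,0,0,0,8,1]

```text
t: 13.95
tcp_pos: [0.5112, -0.2236, 0.2127]
tool_rot: [0.994, -0.108, -0.002, -0.001]
force: [-0.2, -0.2, 0.2]
finger_gap: 0.997
gripper_force: 0.0
```

>>> drive_tool:
  plan:
    - [0,0,0,0,0,0,1]
    - [0,0,0,0,0,0,1]

```text
t: 14.15
tcp_pos: [0.5117, -0.2239, 0.2136]
tool_rot: [0.995, -0.103, -0.001, -0.001]
force: [0.8, -0.9, 0.1]
finger_gap: 0.999
gripper_force: 0.0
```

```bash
python3 - <<'E'
from h import *
goto([.512,-.222,.15],78)
d=cam('wrist'); P=cloud(d); im=d['image']; np.savez('w3.npz',P=P,im=im); cv2.imwrite('pics/w3.png',im[...,::-1])
i=im.astype(int); z=P[...,2]
m=(i[...,0]>1.5*i[...,2])&(i[...,0]>80)&(i[...,1]>.5*i[...,0])&(z>.045)&(z<.09)&(abs(P[...,0]-.51)<.06)&(abs(P[...,1]+.22)<.06)
K=P[m]; v,u=np.nonzero(m); print(len(K),u.min(),u.max(),v.min(),v.max(),cv2.minAreaRect(K[:,:2].astype(np.float32)),K.mean(0),K[:,2].max())
B=P[(z>.07)&(z<.081)&(P[...,0]>.56)&(P[...,0]<.75)&(abs(P[...,1]+.25)<.07)]; print('barrel',len(B),B.mean(0),B[:,0].min(),B[:,0].max()); 
e=np.array([np.cos(np.radians(-11.5)),np.sin(np.radians(-11.5))]); s=K[:,:2]@e
print(s.min(),s.max()); 
E
```

```text
t 14.15 tcp [ 0.5117 -0.2239  0.2136] yang -101.9 q6 66.8 tilt [-0.002  0.002] shift [ 0.0001 -0.0018  0.0636] turn 0.1 F [ 0.8 -0.9  0.1] gap 1.00
1270 296 335 179 224 ((0.5046536922454834, -0.2180550992488861), (0.03266765922307968, 0.031340498477220535), 78.09808349609375) [ 0.50334887 -0.2181115   0.07166866] 0.08089224565644754
barrel 3963 [ 0.6046488  -0.23931182  0.07634746] 0.5675257183162443 0.6383038473541642
0.5223236729235599 0.5537234513089421
```

View pics/w3.png

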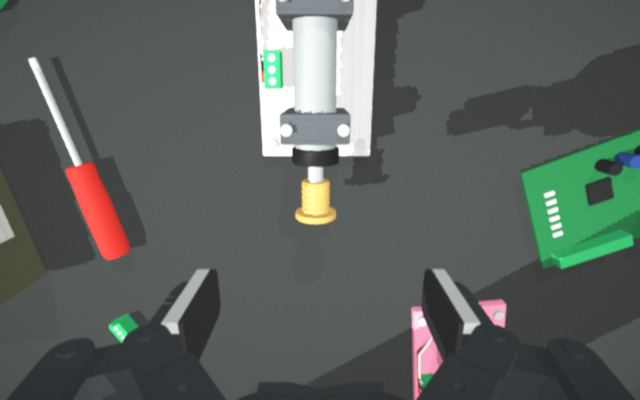

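The knob's grip is at (315,195) and its flange at (315,215). It measures 31 mm long and 32.7 mm across, with its top at 81 mm. Its direction of -11.9° agrees with the barrel's line (-12.0°). Grip point: (0.507,-0.2186,0.062).

>>> drive_tool:
  plan:
    - [-0.0057,-0.0042,0.03,0,0,0,1]
    - [0,0,0.04,0,0,0,1]
    - [0,0,0.04,0,0,0,1]
    - [0,0,0.03,0,0,0,1]
    - [0,0,0.0115,0,0,0,1]
    - [0,0,0,0,0,0,1]
    - [0,0,0,0,0,0,1]

```text
t: 14.9
tcp_pos: [0.5083, -0.2195, 0.0643]
tool_rot: [0.995, -0.105, 0.001, 0.0]
force: [-0.5, 0.2, 0.6]
finger_gap: 1.0
gripper_force: 0.0
```

```bash
python3 -c "
from h import *
goto([.507,-.2186,.062],78.1)"
```

```text
t 14.90 tcp [ 0.5083 -0.2195  0.0643] yang -102.0 q6 67.1 tilt [ 0.001 -0.001] shift [-0.0015 -0.0006  0.0023] turn -0.1 F [-0.5  0.2  0.6] gap 1.00
```

>>> drive_tool:
  plan:
    - [-0.001,-0.0005,0.002,0,0,0,1]
    - [0,0,0,0,0,0,-1]
    - [0,0,0,0,0,0,-1]
    - [0,0,0,0,0,0,-1]
    - [0,0,0,0,0,0,-1]
    - [0,0,0,0,0,0,-1]
    - [0,0,0,0,0,0,-1]
    - [0,0,0,0,0,0,-1]
    - [0,0,0,0,0,0,-1]
  newtons: 60

```text
t: 15.8
tcp_pos: [0.5069, -0.2183, 0.0619]
tool_rot: [0.994, -0.105, 0.0, 0.0]
force: [-1.1, 1.5, 5.6]
finger_gap: 0.243
gripper_force: 58.5
```

```bash
python3 -c "
from h import *
goto([.507,-.2186,.062],78.1)"
```

```text
t 15.80 tcp [ 0.5069 -0.2183  0.0619] yang -102.0 q6 67.1 tilt [ 0. -0.] shift [ 0.0001  0.0002 -0.0001] turn -0.1 F [-1.1  1.5  5.6] gap 0.24
```

Gripped, with a gap of about 21 mm, which fits the 22 mm knob. I'm drawing 62 mm along tool -x.

>>> drive_tool:
  plan:
    - [-0.005,0,0,0,0,0,-1]
    - [-0.008,0,0,0,0,0,-1]
    - [-0.008,0,0,0,0,0,-1]
    - [-0.008,0,0,0,0,0,-1]
    - [-0.008,0,0,0,0,0,-1]
    - [-0.008,0,0,0,0,0,-1]
    - [-0.008,0,0,0,0,0,-1]
    - [-0.007,0,0,0,0,0,-1]
    - [-0.002,0,0,0,0,0,-1]
    - [0,0,0,0,0,0,-1]

```text
t: 16.8
tcp_pos: [0.4494, -0.2063, 0.062]
tool_rot: [0.994, -0.106, 0.004, 0.001]
force: [10.3, 4.3, 1.6]
finger_gap: 0.236
gripper_force: 58.8
```

>>> drive_tool:
  plan:
    - [0,0,0,0,0,0,-1]
    - [0,0,0,0,0,0,-1]
    - [0,0,0,0,0,0,-1]

```text
t: 17.1
tcp_pos: [0.4498, -0.2064, 0.062]
tool_rot: [0.994, -0.105, 0.004, 0.001]
force: [8.4, 4.8, 0.9]
finger_gap: 0.238
gripper_force: 58.8
```

```bash
python3 - <<'E'
from h import *
s=manip.sense(); print(s['tcp_pos'],s['force'],s['gripper_force'],s['t'],'drawn',np.linalg.norm(s['tcp_pos']-[.5069,-.2183,.0619]))
w=cam('wrist')['image'][60:260,220:420]; t=cam('top')['image'][145:225,355:435]; sc=cam('scene')['image'][190:270,200:280]
c=np.hstack([cv2.resize(a[...,::-1],(266,400) if 0 else (266,266),interpolation=2) for a in (w,t,sc)]); cv2.imwrite('pics/w4.png',c)
E
```

```text
[ 0.44981801 -0.20644089  0.06199163] [8.42338079 4.7548723  0.88226561] 58.811402320861816 17.1 drawn 0.05830095030044997
```

View pics/w4.png

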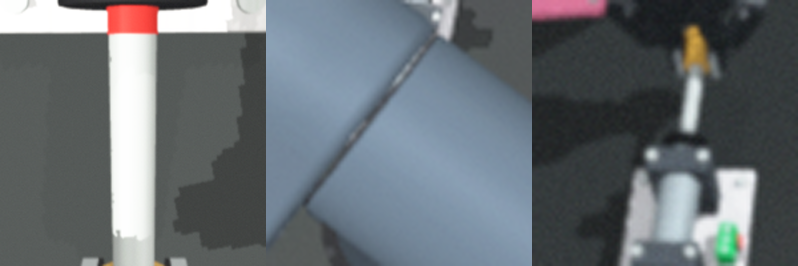

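The red ring in the left crop, (132,18), is almost fully out, with 58.3 mm drawn. I'll draw 3.5 mm more to sit mid-window.

>>> drive_tool:
  plan:
    - [-0.002,0,0,0,0,0,-1]
    - [-0.0015,0,0,0,0,0,-1]
    - [0,0,0,0,0,0,-1]
    - [0,0,0,0,0,0,-1]
    - [0,0,0,0,0,0,-1]
    - [0,0,0,0,0,0,-1]
    - [0,0,0,0,0,0,-1]
    - [0,0,0,0,0,0,-1]
    - [0,0,0,0,0,0,-1]
    - [0,0,0,0,0,0,-1]

```text
t: 18.25
tcp_pos: [0.4465, -0.2057, 0.062]
tool_rot: [0.994, -0.105, 0.004, 0.001]
force: [8.9, 4.9, 1.0]
finger_gap: 0.234
gripper_force: 58.8
```

```bash
python3 - <<'E'
from h import *
s=manip.sense(); print(s['tcp_pos'],s['force'],s['gripper_force'],s['t'],'drawn',np.linalg.norm(s['tcp_pos']-[.5069,-.2183,.0619]))
w=cam('wrist')['image'][30:130,260:380]
cv2.imwrite('pics/w5.png',cv2.resize(w[...,::-1],None,fx=5,fy=5,interpolation=2))
E
```

```text
[ 0.44647434 -0.20574003  0.06197441] [8.87026677 4.89693786 0.95170902] 58.82555365562439 18.25 drawn 0.06171725096303532
```

View pics/w5.png

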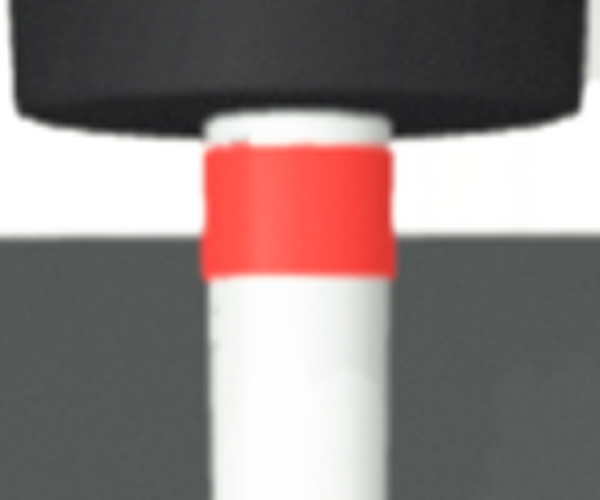

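The ring (rows 147-277) is fully out, with about 2 mm of bare rod behind it, so the rod is drawn about 62 mm. It is steady and gripped, so I'm handing in.

```bash
python3 -c "
from h import *
print(manip.sign_off())"
```

```text
the job is handed in; nothing more can be done
None
```

I wound the timer into its green sector (about 3.99 rad) and handed the job in with the rod drawn about 62 mm and held steady, the red ring just fully out; the sign-off gave no verdict.

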